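# Level the cup shelf under load

## Robot

A 7-joint arm with a two-finger parallel gripper is mounted at the origin on a cart in front of the work surface, level with it; the furniture and walls round the work are solid. World frame = base frame: x ahead of the robot, y to its left, z up, the work surface at z = 0. Lengths are in m, angles in rad, forces in N, time in s.
With the tool pointing down it reaches from about 0.425 to 0.95 m from the base axis. Payload 4.7 kg.
Tool frame: the origin (TCP) lies between the finger pads; the fingertips stand 25 mm ahead of it and the grasp point (between the pads) lies 6 mm ahead of it; z points along the fingers, y is the line along which they close (so a half turn about z gives the same grasp; the last joint's range is limited). The gripper opens to 85 mm and grips with 20 to 120 N. Pads are 22 mm wide; open, the fingers measure 114 mm over their backs; the gripper's body (76 mm by 85 mm) begins 54 mm behind the grasp point. The pads swing forward as they close: fully open they stand 13 mm farther back than shut.
Start: joints at [-1.349, 0.469, -0.049, 1.532, 0.024, 1.141, -0.082], TCP at [0.167, 0.654, 0.256] pointing down, gripper open.
Joint ranges: [-2.59, 2.59], [-0.33, 1.99], [-1.39, 1.29], [0.1, 2.45], [-1.04, 4.18], [0.21, 1.99], [-2.66, 2.66]. Speed limits (rad/s): [2.57, 2.57, 3.14, 3.14, 3.14, 3.14, 3.14].

## Interface

Orientations are given as a 3x3 rotation matrix whose columns are the frame's x, y, z axes.
In Python, from rig import * gives the robot as it stands. Calls block until the motion is done:
- movep(position, orientation): joint-space move of the TCP to a pose.
- move_l(position, attitude=None, feed=0.15, until_force=None): straight line of the TCP; attitude=None keeps the orientation; feed is the mean speed in m/s. With until_force (N) it stops when the force on the tool has changed by that much, and returns True; else False.
- move_joints(angles): joint-space move.
- command_gripper(opening, newtons=None): finger opening in m; newtons is the grip in N (None keeps the last); returns when the fingers have stopped.
- sleep(seconds).
- inverse_kinematics(position, orientation): joint angles nearest the present ones, or None.
- sense(): the state.
- camera(name): name is "scene" or "top" or "wrist"; returns (picture, depth): 400x640x3 uint8, red, green, blue; 400x640 float32, m along the optical axis (not along the pixel's ray), 0 where there is no reading.
- camera_params(name): a dict with "K" (3x3 intrinsics, pixels), "position" and "rotation" of the camera in the world; the wrist camera has in their place "tool_from_camera" (4x4, takes a point from camera to tool coordinates, whose origin is the TCP and whose axes are the flange's). Camera axes: x right, y down, z forward; pixel columns grow to the right and rows downward; lengths in m; the calibration is good to about 2 mm. The wrist camera is an equidistant fisheye: a pixel r from the principal point sees the ray r / f radians off the axis. A picture is of the moment at which its call begins: read the wrist's pose just before it. camera_params takes no time and is no camera call.
A pose or a line that the arm cannot do raises Unreachable and nothing moves.
- finish_job(): hands the job in; it is judged then, once.
The state is a dict: "time_s": time; "joint_pos": joint angles; "qd": joint speeds; "joint_efforts": joint torques, N m; "position": TCP position; "tcp_rot": TCP orientation; "wrist_force": force on the tool from outside, world axes, zero at the start; "ft_torque": the same for the moment, N m; "finger_gap": finger opening in m; "gripper_force": force on a finger pad.
Only numpy, scipy, OpenCV 4.12 (cv2) and the standard library are available. Lean on these libraries where they do the work, as an engineer would, in place of code of your own. Each camera call takes 0.05 s, during which the arm holds its last target. There are 200 camera calls.

## Task

The little wooden cup shelf on the worktop slopes down at its right end: clear it first, putting the coffee scoop in the tray that holds a teaspoon and the tea light upright in the tray that holds a tea light and matches, then stand the red spirit level lengthways on the bare shelf and let go of it. Turn the black knob of the shelf's screw foot until the bubble stays between the two black lines while the level is pressed firmly down on the shelf (its rubber feet settle under load, so an unpressed reading is not enough). Finish with the knob let go and the gripper still pressing the level down, bubble between the lines; leave everything else on the worktop as it stands.

Things in the scene. Friction and masses are not known exactly. Their poses are not given: they have to be found in the camera images.
- riser: the cup shelf's feet, fixed on the worktop. Origin on the worktop (z = 0) under the middle of the board; y runs along the shelf towards its two fixed legs (left end seen from the robot), x across it, away from the robot. The screw foot stands at y = -0.130, the legs at y = +0.145. At the start the screw-foot end is always too low
- board: the shelf's light wooden board, 130 (x) x 320 (y) x 16 mm thick; origin in the middle of its top face, about 75 mm above the worktop. It tilts less than 1 degree about the legs' feet. Its rubber settles: pressing the level (its middle at y = 0.02 to 0.065) with 3 to 5 N or more sinks the knob end 0.9 mm to a firm stop and moves the bubble 7.8 mm towards the legs' end, no further if pressed harder; released, it springs back
- knob_grip (a point): point on the vertical axis of the screw foot's round black knurled knob, 98 mm above the worktop. The knob is 43 mm in diameter and reaches from 84 to 108 mm above the worktop, about 9 mm clear of the board; grip it from above across its diameter, any way round. It keeps its height as it turns
- level: red spirit level, a bar 24 (its x) x 200 (its y) x 48 mm high, 0.5 kg, standing upright on the worktop at the start; origin in the middle of its underside, z up. A black ribbed rubber pad covers the middle of its top; the yellow-green vial shows in a window in the top, centred at y = -0.056. It may stand on the shelf either way round
- level_pad (a point): the middle of the black pad on top of the level, 48 mm above its underside: the place to grip it across its 24 mm thickness and to press it down
- vial (a point): the middle of the vial on top of the level; two black lines 23.6 mm apart lie either side of it, and the pale bubble is 15 mm long
- bubble (a joint): place of the bubble in the vial (m) along the level's own +y axis, 0 = centred; the vial ends at -0.018 and +0.018. The bubble goes to the higher end, 2.5 mm per milliradian of slope, and settles in about 1.5 seconds. Within 0.004 either way it lies between the lines
- scoop: coffee scoop with a dark wooden handle and a small steel bowl, lying on the shelf along its own y axis, 150 mm long, 50 g; origin under its middle, z up. Handle: 17 mm wide and 18 mm high, y = -0.075 to 0; bowl: 40 mm across, 16 mm high, centred at y = +0.055
- scoop_grip (a point): the place to grip the scoop's handle across its 17 mm width: at its balance point, 9 mm above the surface it lies on
- tea_light: tea light in a metal cup standing on the shelf, 38 mm in diameter, 17 mm high, 15 g; origin at the middle of its underside
- cutlery_tray: low open wooden tray on the worktop, 86 (x) x 186 (y) x 20 mm high, walls and floor 5 mm thick, fixed; origin at the middle of its underside. A teaspoon lies in it along y on the +x side (centre at x = +0.021), its bowl at the -y end; the -x side is free, up to x = +0.005
- candle_tray: tray like the other one (86 x 186 x 20 mm, fixed, origin at the middle of its underside); a tea light (at y = +0.022) and a matchbox (at y = +0.067) stand in its +y half; the -y half, y = -0.085 to 0, is free. The two trays may stand in either order
- cup_a: white espresso cup behind the shelf, 62 x 80 x 56 mm, a bystander; origin under its middle
- cup_b: white espresso cup behind the shelf, 62 x 80 x 56 mm, a bystander; origin under its middle
- honey: honey jar behind the shelf, 66 x 72 x 102 mm, a bystander; origin under its middle
- foot_screw: the screw foot with its knob as one part; origin on the worktop under its axis, z up. Turning CLOCKWISE seen from above raises that end of the board, 12 mm per full turn, which moves the bubble 17.4 mm per radian towards the knob end. It takes about 0.06 N m and stays where it is left. 0.5 to 1.6 rad clockwise is needed; the stop is 3.5 rad past level

How it is judged:
On the way, in this order (a step that is already met when the one before it is completed fails the run):
1. the coffee scoop lies in the tray with the teaspoon and the tea light stands in the tray with the tea light and matches, both let go (x of scoop in the frame of cutlery_tray between -0.04 and 0.04 m and y of scoop in the frame of cutlery_tray between -0.075 and 0.075 m and height (world z) of each of scoop, tea_light below 0.026 m and x of tea_light in the frame of candle_tray between -0.04 and 0.04 m and y of tea_light in the frame of candle_tray between -0.09 and 0.09 m and angle between tea_light's own z axis and vertical below 0.35 rad and contact force between the fingers and scoop below 0.05 N and contact force between the fingers and tea_light below 0.05 N), for 0.2 s.
2. the spirit level stands lengthways on the cleared shelf, let go (z of level in the frame of board between -0.004 and 0.004 m and x of level in the frame of board between -0.055 and 0.055 m and y of level in the frame of board between -0.03 and 0.07 m and angle between the y axis of level and the y axis of board, either way round below 0.26 rad and angle between level's own z axis and vertical below 0.05 rad and contact force between level and board above 1 N and contact force between the fingers and level below 0.05 N), for 0.2 s.
At the end, for the whole second after the job is handed in: the fingers press the level upright and lengthways (15 degrees) on the board (7 to 40 N between level and board), bubble within 4 mm of centre, board within 3 mrad of level; the robot touches neither knob nor board; scoop and tea light (upright) lie let go in their trays (all of step 1 and z of level in the frame of board between -0.004 and 0.004 m and x of level in the frame of board between -0.055 and 0.055 m and y of level in the frame of board between -0.03 and 0.07 m and angle between the y axis of level and the y axis of board, either way round below 0.26 rad and angle between level's own z axis and vertical below 0.05 rad and value of joint bubble between -0.004 and 0.004 m and angle between board's own z axis and vertical below 0.003 rad and contact force between level and board between 7 and 40 N and contact force between the fingers and level above 2 N and contact force between the arm and foot_screw below 0.1 N and contact force between the arm and board below 0.5 N and linear speed of level below 0.01 m/s); the arm keeps its last pose, push and grip.
It fails at once if a cup or the honey jar is pushed by more than 25 mm or knocked over (distance of any of cup_a, cup_b, honey from where it was at the start of the episode above 0.025 m or angle between any of cup_a, cup_b, honey's own z axis and vertical above 0.4 rad).
It fails at once if the level is rammed onto the shelf with more than 50 N (contact force between level and board above 50 N).
It also fails if it takes over 72 s, if anything falls off the work surface, if the arm or the gripper's body presses on something with over 40 N, if the wrist force passes 120 N, or if a joint passes its speed limit or range.

## Working session

There is one attempt and no reset: what is moved stays moved. The work goes in short steps, each a Python script; the robot and the scene stay as the last script left them, time stands still between calls to the robot, and variables do not carry over. Pictures are saved under pics/ and viewed, at most 11 in all, crops included, and the job is handed in when it is done.

```bash
mkdir -p pics; python3 - <<'E'
from rig import *
import numpy as np,cv2
s=sense();print(s['time_s'],s['position'],s['tcp_rot'],s['wrist_force'])
for n in("top","scene"):
    p,d=camera(n);cv2.imwrite(f"pics/{n}0.png",p[:,:,::-1]);np.savez(f"{n}0.npz",p=p,d=d)
    print(n,camera_params(n))
print(camera_params("wrist"))
E
```

```text
0.0 [0.16735862 0.65332905 0.25521706] [[-9.68720664e-01  2.48153344e-01 -4.40492236e-04]
 [ 2.48153722e-01  9.68718520e-01 -2.03958193e-03]
 [-7.94160890e-05 -2.08509495e-03 -9.99997823e-01]] [ 0.67675888 -0.10194105 -0.22238748]
top {'K': array([[399.67812105,   0.        , 316.59551282],
       [  0.        , 399.67812105, 196.67254488],
       [  0.        ,   0.        ,   1.        ]]), 'position': array([0.40746456, 0.05491543, 1.26379429]), 'rotation': array([[ 0.01141101, -0.99264948,  0.12048564],
       [-0.99988836, -0.01248974, -0.00820179],
       [ 0.00964633, -0.1203786 , -0.99268119]])}
scene {'K': array([[366.02288589,   0.        , 327.89299879],
       [  0.        , 366.02288589, 196.24405249],
       [  0.        ,   0.        ,   1.        ]]), 'position': array([-0.01647091, -0.4676859 ,  0.64927344]), 'rotation': array([[ 0.67079023, -0.42279985,  0.60932812],
       [-0.74147107, -0.40021577,  0.53856104],
       [ 0.0161592 , -0.81306066, -0.58195468]])}
{'K': array([[309.70691629,   0.        , 320.82233117],
       [  0.        , 309.70691629, 204.13323682],
       [  0.        ,   0.        ,   1.        ]]), 'tool_from_camera': array([[-8.43063805e-05, -9.49606723e-01, -3.13443878e-01,
         8.05829488e-02],
       [ 9.99999210e-01, -4.73170982e-04,  1.16454669e-03,
        -3.33360317e-05],
       [-1.25417392e-03, -3.13443533e-01,  9.49606012e-01,
        -1.17477194e-01],
       [ 0.00000000e+00,  0.00000000e+00,  0.00000000e+00,
         1.00000000e+00]])}
```

```bash
ls
```

```text
pics
scene0.npz
top0.npz
```

View pics/top0.png

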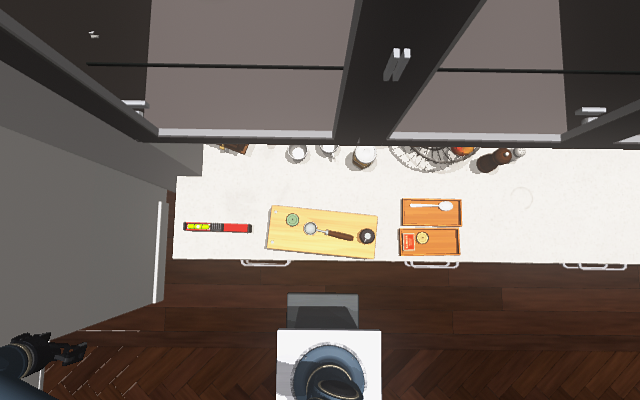

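View pics/scene0.png

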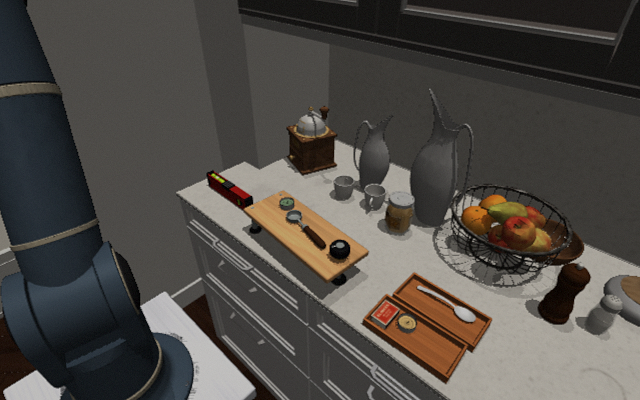

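The top view shows the level at (184–252, 228) with its vial to the left, and the board from (268,207) to (378,258). On the board are the tea light (292,220), the scoop (bowl 310,229; handle end 352,238) and the knob (367,236). The cutlery tray is at (431,212) with its spoon on the far side. The candle tray is at (429,241) with its matches on the left. Next I'll measure these with masks.

```bash
cat > h.py <<'E'
from rig import *
import numpy as np,cv2
def ray(n,uv,z):
    c=camera_params(n);K=c['K'];d=c['rotation']@np.array([(uv[0]-K[0,2])/K[0,0],(uv[1]-K[1,2])/K[1,1],1.])
    o=c['position'];return o+d*(z-o[2])/d[2]
def wray(uv,z,s):
    c=camera_params("wrist");K=c['K'];T=c['tool_from_camera']
    a=np.array([(uv[0]-K[0,2])/K[0,0],(uv[1]-K[1,2])/K[1,1]]);r=np.hypot(*a)
    d=np.r_[a/max(r,1e-9)*np.sin(r),np.cos(r)]
    R=s['tcp_rot'];d=R@T[:3,:3]@d;o=s['position']+R@T[:3,3]
    return o+d*(z-o[2])/d[2]
def wpix(P,s):
    c=camera_params("wrist");K=c['K'];T=c['tool_from_camera']
    q=np.linalg.inv(T)@np.r_[s['tcp_rot'].T@(np.array(P)-s['position']),1]
    t=np.arctan2(np.hypot(q[0],q[1]),q[2]);a=q[:2]/np.hypot(q[0],q[1])*t
    return a*K[0,0]+K[:2,2]
def blobs(mask,n=3,amin=8):
    cs=cv2.findContours(mask.astype(np.uint8),cv2.RETR_EXTERNAL,cv2.CHAIN_APPROX_NONE)[0]
    cs=[c for c in cs if cv2.contourArea(c)>=amin];return sorted(cs,key=cv2.contourArea)[::-1][:n]
def down(yaw):  # tool y (closing) axis at angle yaw from world x
    c,s=np.cos(yaw),np.sin(yaw);y=np.array([c,s,0]);z=np.array([0,0,-1.]);return np.c_[np.cross(y,z),y,z]
def near(yaw,s=None):  # pick half turn nearest to a wrist-friendly attitude
    return yaw
E
python3 - <<'E'
from h import *
f=np.load('top0.npz');p=f['p'];hsv=cv2.cvtColor(p,cv2.COLOR_RGB2HSV)
def roi(m,x0,y0,x1,y1):
    o=np.zeros(m.shape,np.uint8);o[y0:y1,x0:x1]=m[y0:y1,x0:x1];return o
H,S,V=[hsv[...,i].astype(int) for i in range(3)]
def rep(name,m,z,box,n=1):
    for c in blobs(roi(m,*box),n):
        r=cv2.minAreaRect(c);print(name,np.round(r[0],1),np.round(r[1],1),r[2],np.round(ray("top",r[0],z),4),'corners',[np.round(ray("top",q,z)[:2],3).tolist() for q in cv2.boxPoints(r)])
rep('board',(H>10)&(H<30)&(S>60)&(V>150),.075,(262,195,385,265))
rep('knob',V<60,.108,(355,225,380,248))
rep('handle',(V<130)&(S>60),.084+.009,(322,225,356,245))
rep('tea',(H>45)&(H<100)&(S>40),.092,(280,208,304,232))
rep('bowl',(S<50)&(V>90),.09,(300,220,318,238))
rep('level',(S>150)&(((H<8)|(H>172))|((H>20)&(H<45))),.048,(176,215,262,240),3)
rep('trays',(H>3)&(H<20)&(S>120),.02,(395,195,465,260),4)
rep('match',((H<4)|(H>174))&(S>150)&(V>150),.02,(400,228,418,252))
rep('spoon',(S<50)&(V>150),.015,(406,200,456,212))
rep('tea2',(H>18)&(H<40)&(S>60),.022,(414,230,432,247))
d=f['d']
for u,v in[(320,215),(367,236),(310,229),(340,236),(429,238)]: print(u,v,d[v,u], (1.26379-d[v,u]))
im=cv2.resize(p[190:265,170:470],None,fx=2.66,fy=2.66,interpolation=cv2.INTER_CUBIC);cv2.imwrite('pics/c1.png',im[:,:,::-1])
E
```

```text
board [322.1 231.8] [108.   44.3] 5.839491844177246 [0.4471 0.0275 0.075 ] corners [[0.397, 0.192], [0.527, 0.182], [0.498, -0.139], [0.368, -0.125]]
handle [340.3 235.4] [24.5  5.6] 14.03624439239502 [ 0.4365 -0.0251  0.093 ] corners [[0.437, 0.012], [0.453, 0.008], [0.436, -0.062], [0.42, -0.058]]
tea [292.5 219.5] [11. 11.] 90.0 [0.4814 0.1151 0.092 ] corners [[0.497, 0.132], [0.498, 0.099], [0.465, 0.099], [0.465, 0.131]]
bowl [310.5 228. ] [12. 13.] 90.0 [0.4572 0.062  0.09  ] corners [[0.475, 0.081], [0.475, 0.043], [0.44, 0.043], [0.44, 0.081]]
level [235.  227.5] [ 7. 24.] 90.0 [0.4578 0.291  0.048 ] corners [[0.468, 0.328], [0.469, 0.255], [0.448, 0.254], [0.447, 0.327]]
level [197.5 226.5] [ 7. 23.] 90.0 [0.4595 0.4045 0.048 ] corners [[0.47, 0.44], [0.471, 0.37], [0.449, 0.369], [0.449, 0.439]]
trays [429.5 241.5] [27. 59.] 90.0 [ 0.4228 -0.3071  0.02  ] corners [[0.464, -0.216], [0.466, -0.4], [0.382, -0.398], [0.38, -0.215]]
trays [431.5 212.5] [27. 59.] 90.0 [ 0.5131 -0.3154  0.02  ] corners [[0.554, -0.224], [0.557, -0.409], [0.472, -0.407], [0.47, -0.222]]
spoon [431.  205.5] [ 9. 42.] 90.0 [ 0.5356 -0.3158  0.015 ] corners [[0.549, -0.25], [0.551, -0.383], [0.522, -0.382], [0.521, -0.249]]
tea2 [422.  237.5] [11. 10.] 90.0 [ 0.4348 -0.2835  0.022 ] corners [[0.452, -0.268], [0.452, -0.299], [0.418, -0.299], [0.418, -0.268]]
320 215 1.1903505 0.07343948
367 236 1.1525204 0.11126959
310 229 1.1882042 0.07558584
340 236 1.1691476 0.0946424
429 238 1.2581687 0.005621314
```

View pics/c1.png

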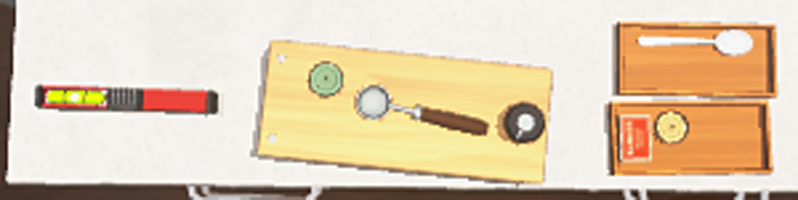

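The crop agrees with the masks: tea light, scoop and knob lie along the board and the level's vial is at its far (+y) end. The candle tray's free half is on the right, and the cutlery tray's near side is free. I'll check reach, then pick the scoop.

```bash
python3 - <<'E'
from h import *
print(ray("top",(367,236),.108))
for nm,P,y in [('scoop',(.4416,-.0032,.102),-.235),('tea',(.4814,.1151,.103),0),('cut',(.496,-.33,.05),0),('can',(.4228,-.351,.037),np.pi/2),('lev',(.4587,.348,.05),0),('press',(.451,.072,.148),-.09),('knob',(.435,-.102,.11),-.09)]:
    for k in(0,np.pi,-np.pi/2) :
        q=inverse_kinematics(P,down(y+k));print(nm,round(k,2),None if q is None else np.round(q,2))
E
```

```text
[ 0.43540031 -0.10121192  0.108     ]
scoop 0 [-0.69  0.39  0.74  2.25 -0.43  0.65  0.13]
scoop 3.14 [ 0.83  0.61 -1.17  2.17  0.76  0.87  2.08]
scoop -1.57 [-0.79  0.43  0.88  2.25 -0.54  0.68 -1.33]
tea 0 [-0.66  0.4   0.43  2.12 -0.27  0.67 -0.06]
tea 3.14 [ 0.55  0.7  -1.18  2.05  0.82  0.96  2.07]
tea -1.57 [-0.87  0.46  0.71  2.13 -0.46  0.71 -1.43]
cut 0 [-0.11  0.79  0.91  1.93 -0.83  0.86  1.25]
cut 3.14 [-0.2   0.91  1.1   1.93 -1.01  0.99 -1.75]
cut -1.57 [-0.2   0.91  1.1   1.93 -1.01  0.99 -0.18]
can 0 [ 0.27  0.6   0.45  2.03 -0.44  0.61  2.6 ]
can 3.14 [-0.03  0.76  0.91  2.04 -0.88  0.79 -0.15]
can -1.57 [ 0.09  0.67  0.72  2.04 -0.7   0.69  1.26]
lev 0 [-0.93  0.58  0.28  1.95 -0.25  0.64 -0.5 ]
lev 3.14 [-0.48  0.59 -0.32  1.92  0.28  0.67  2.17]
lev -1.57 [-1.12  0.62  0.54  1.96 -0.5   0.69 -1.84]
press 0 [-0.71  0.28  0.54  2.17 -0.21  0.74 -0.12]
press 3.14 [ 0.68  0.52 -1.17  2.1   0.61  0.92  2.21]
press -1.57 [-0.89  0.32  0.77  2.18 -0.32  0.76 -1.57]
knob 0 [-0.67  0.49  1.04  2.24 -0.63  0.75  0.72]
knob 3.14 [-0.72  0.54  1.12  2.24 -0.71  0.78 -2.35]
knob -1.57 [-0.47  0.38  0.75  2.23 -0.41  0.67 -1.09]
```

```bash
python3 - <<'E'
from h import *
R=down(-.235);g=np.array([.4416,-.0032,0])
movep(g+[0,0,.17],R); command_gripper(.05,25)
s=sense();p,_=camera("wrist");cv2.imwrite("pics/w1.png",p[:,:,::-1])
print(s['time_s'],s['position'],s['wrist_force'], wpix(g+[0,0,.09],s))
print(move_l(g+[0,0,.102],feed=.1,until_force=6),sense()['position'])
command_gripper(0,25);s=sense();print(s['finger_gap'],s['gripper_force'],s['wrist_force'])
move_l(g+[0,0,.2],feed=.2);s=sense();print(s['finger_gap'],s['time_s'])
p,_=camera("wrist");cv2.imwrite("pics/w2.png",p[:,:,::-1])
im=np.vstack([cv2.imread("pics/w1.png"),cv2.imread("pics/w2.png")]);cv2.imwrite("pics/w12.png",cv2.resize(im,(480,600)))
E
```

```text
3.0833 [ 0.44161749 -0.00317537  0.1699966 ] [-0.32216006 -0.2011861   0.37427047] [321.0562325  225.59327825]
False [ 0.44201062 -0.00332963  0.10231655]
0.015757124324065536 29.1138955950737 [ 0.15712738 -0.68647876  3.11267949]
0.015826453614994764 5.0
```

View pics/w12.png

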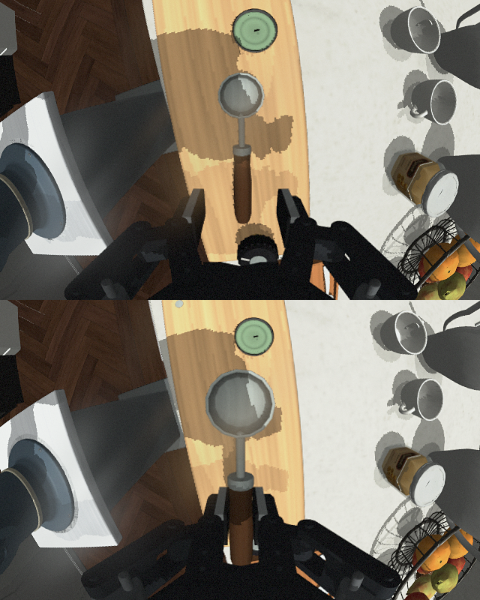

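The two wrist views show the scoop handle centred between the fingers, then lifted and still held. The tea light is at about (340,41) in the first full-size picture. Now I'll place the scoop and fetch the tea light.

```bash
python3 - <<'E'
from h import *
R=down(.011);g=np.array([.496,-.330,0])
movep(g+[0,0,.15],R)
move_l(g+[0,0,.045],feed=.12,until_force=6);print(sense()['position'])
command_gripper(.028);move_l(g+[0,0,.12],feed=.2)
s=sense();p,_=camera("wrist");cv2.imwrite("pics/w3.png",p[:,:,::-1]);print(s['time_s'],s['finger_gap'])
R=down(0);t=np.array([.47,.09,0])
movep(t+[0,0,.19],R);command_gripper(.06)
s=sense();q,_=camera("wrist");cv2.imwrite("pics/w4.png",q[:,:,::-1])
h=cv2.cvtColor(q,cv2.COLOR_RGB2HSV).astype(int);m=(h[...,0]>40)&(h[...,0]<100)&(h[...,1]>35)
for c in blobs(m,2): 
    (u,r)=cv2.minEnclosingCircle(c);print(u,r,wray(u,.092,s),'r',np.linalg.norm(wray((u[0]+r,u[1]),.092,s)-wray(u,.092,s)))
print('time',s['time_s'])
cv2.imwrite("pics/w34.png",cv2.resize(np.vstack([p,q])[:,:,::-1],(480,600)))
E
```

```text
[ 0.49645015 -0.33045653  0.04569607]
8.1417 0.02816135107259874
(338.4802551269531, 182.0263214111328) 23.08108139038086 [0.48264867 0.11600753 0.092     ] r 0.016693624830048645
(2.0, 247.0) 16.124614715576172 [0.05887372 0.04166312 0.092     ] r 0.04682787812363908
time 10.175
```

View pics/w34.png

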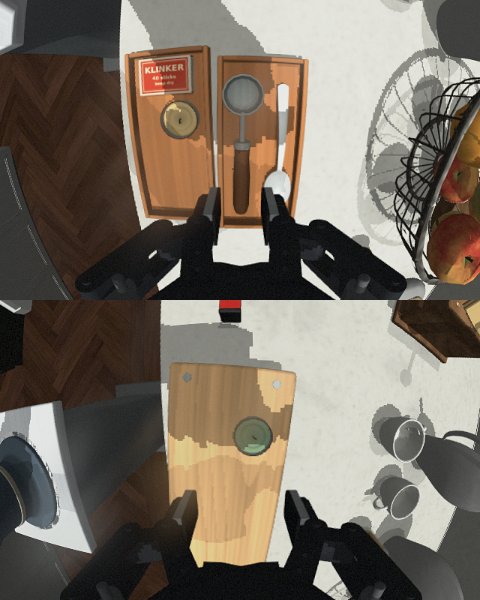

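The scoop lies flat in the cutlery tray on its free side. The tea light at full-size (338,182) gives (0.482, 0.1155), which matches the top view. I'll move it next.

```bash
python3 - <<'E'
from h import *
t=np.array([.482,.1155,0])
movep(t+[0,0,.15],down(0))
print(move_l(t+[0,0,.103],feed=.1,until_force=6),sense()['position'])
command_gripper(0,20);s=sense();print(s['finger_gap'])
move_l(t+[0,0,.17],feed=.2)
g=np.array([.4228,-.350,0])
movep(g+[0,0,.13],down(-np.pi/2));print('held',sense()['finger_gap'])
print(move_l(g+[0,0,.036],feed=.1,until_force=5),sense()['position'])
command_gripper(.046);move_l(g+[0,0,.13],feed=.2)
s=sense();p,_=camera("wrist");print(s['time_s'],s['finger_gap'])
l=np.array([.4587,.330,0])
movep(l+[0,0,.17],down(0.01));command_gripper(.06)
s=sense();q,_=camera("wrist")
h=cv2.cvtColor(q,cv2.COLOR_RGB2HSV).astype(int);m=(h[...,1]>120)&(((h[...,0]<8)|(h[...,0]>172))|((h[...,0]>20)&(h[...,0]<45)))&(h[...,2]>60)
for c in blobs(m,4,100):
    r=cv2.minAreaRect(c);print(r,wray(r[0],.048,s))
np.savez('w5.npz',q=q,pos=s['position'],R=s['tcp_rot']);print(s['time_s'])
cv2.imwrite("pics/w5.png",cv2.resize(np.vstack([p,q])[:,:,::-1],(480,600)))
E
```

```text
False [0.48239887 0.11516279 0.10344907]
0.036444908813660186
held 0.03629873427285231
False [ 0.42311371 -0.35042715  0.03654984]
15.65 0.046082766517915
((320.5948181152344, 247.00164794921875), (27.944128036499023, 76.45416259765625), 0.9877604246139526) [0.45906341 0.29267995 0.048     ]
((324.5, 114.0), (28.0, 17.0), 90.0) [0.46105286 0.40374677 0.048     ]
((324.845703125, 105.55807495117188), (31.217987060546875, 77.43285369873047), 1.1691392660140991) [0.46124757 0.41027845 0.048     ]
((325.0, 85.5), (25.0, 18.0), 90.0) [0.46120634 0.42581221 0.048     ]
18.4167
```

View pics/w5.png

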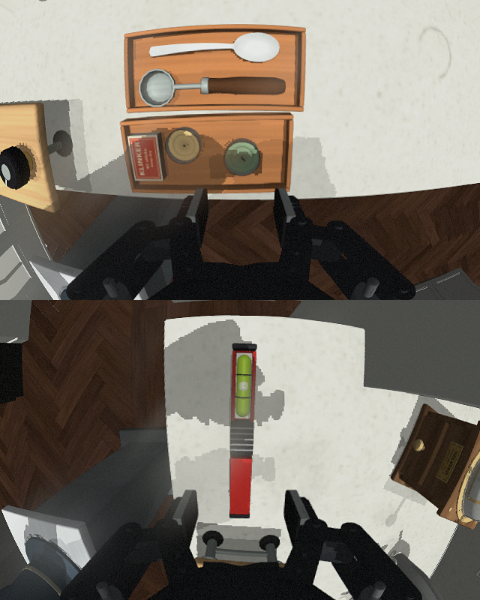

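The tea light stands upright in the candle tray's free half. The level's pad centre is at (0.460, 0.348) with yaw about -0.019. I'll pick it up and set it on the shelf.

```bash
python3 - <<'E'
from h import *
l=np.array([.460,.348,0])
movep(l+[0,0,.10],down(-.019))
print(move_l(l+[0,0,.052],feed=.1,until_force=6),sense()['position'])
command_gripper(0,50);s=sense();print('gap',s['finger_gap'])
move_l(l+[0,0,.21],feed=.25)
b=np.array([.455,.072,0])
movep(b+[0,0,.16],down(-.091));s=sense();print('held',s['finger_gap'],s['wrist_force'])
print(move_l(b+[0,0,.120],feed=.04,until_force=3),sense()['position'],sense()['wrist_force'])
command_gripper(.05);move_l(b+[0,0,.17],feed=.15);sleep(1.5)
s=sense();q,_=camera("wrist");print(s['time_s'],s['position'])
np.savez('w6.npz',q=q,pos=s['position'],R=s['tcp_rot'])
a=cv2.resize(q[:,:,::-1],(480,300))
y=wpix(b+[-.005*0,.056,.123],s);print(y)
u,v=int(y[0]),int(y[1]);c=cv2.resize(q[v-50:v+50,u-80:u+80,::-1],(480,300),interpolation=cv2.INTER_CUBIC)
cv2.imwrite("pics/w6.png",np.vstack([a,c]))
E
```

```text
False [0.46052045 0.34808299 0.05258608]
gap 0.02299425918640896
held 0.022967427224015045 [ 0.16343464 -0.43545587 -4.19166702]
True [0.45473216 0.07162601 0.12693152] [-1.41824855 -0.60143384  5.25525705]
24.8667 [0.45498667 0.07198195 0.16997879]
[312.04577463 151.61447332]
```

View pics/w6.png

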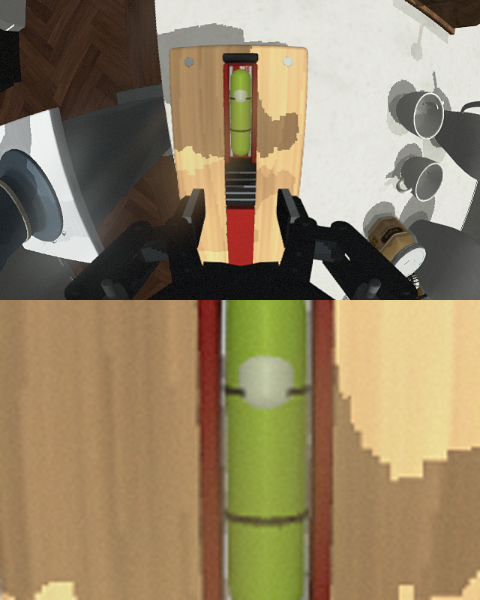

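The bubble is at crop row 382, with the lines at rows 390 and 518. That puts it 13.3 mm towards the legs' end unpressed, or about 21.1 mm when pressed, so it needs roughly 1.21 rad clockwise. I'll turn the knob, press and read again.

```bash
cat >> h.py <<'E'
K=np.array([.435,-.1015,0]);B=np.array([.4547,.0718,0])
def turn(th,y0):
    movep(K+[0,0,.16],down(y0));command_gripper(.075)
    print('dn',move_l(K+[0,0,.110],feed=.1,until_force=6))
    command_gripper(0,60);s=sense();print('gap',s['finger_gap'],sense()['wrist_force'])
    q0=np.array(s['joint_pos']);q1=np.array(inverse_kinematics(s['position'],down(y0-th)));print(np.round(q1-q0,2))
    q=q0.copy();q[6]-=th;move_joints(q)
    s=sense();print('yaw',np.arctan2(s['tcp_rot'][1,1],s['tcp_rot'][0,1]),s['position'],s['ft_torque'])
    command_gripper(.075);move_l(K+[0,0,.17],feed=.2)
def press(n):
    command_gripper(0,30);movep(B+[0,0,.165],down(-.091));f0=sense()['wrist_force'][2]
    print('hit',move_l(B+[0,0,.135],feed=.03,until_force=14));sleep(1.7);s=sense()
    print('F',s['wrist_force'][2]-f0,s['position'],s['time_s'])
    q,_=camera("wrist");u,v=wpix(B+[.005,.056,.121],s).astype(int);print(u,v)
    a=cv2.resize(q[:,:,::-1],(480,300));c=cv2.resize(q[v-50:v+50,u-80:u+80,::-1],(480,300),interpolation=cv2.INTER_CUBIC)
    cv2.imwrite(f"pics/{n}.png",np.vstack([a,c]))
E
python3 - <<'E'
from h import *
turn(1.21,.4);press('w7')
E
```

```text
dn False
gap 0.04069367351647003 [-1.31293377  0.31868522  7.29162934]
[-0.24  0.07  0.31  0.01 -0.2   0.04 -1.  ]
yaw -0.8100842616882763 [ 0.43795856 -0.10205157  0.11118265] [-0.13079038 -1.29063019 -0.05324636]
hit True
F 8.66078889918786 [0.45473861 0.07102947 0.14783411] 32.95
320 155
```

View pics/w7.png

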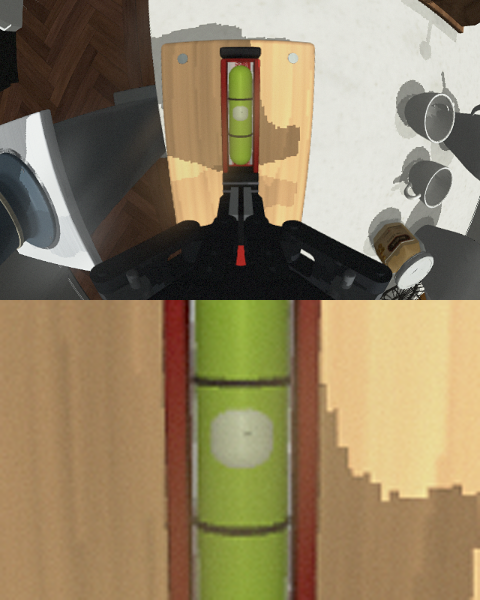

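Pressed, the lines are at rows 381 and 527 and the bubble at 438. It is between the lines but 2.6 mm off towards the legs. I'll trim by 0.15 rad and press harder for margin.

```bash
cat > p2.py <<'E'
E
python3 - <<'E'
from h import *
move_l(B+[0,0,.175],feed=.2)
turn(.15,0.1);press('w8')
f=lambda:sense()['wrist_force'][2]
p=sense()['position']
for i in range(4):
    if f()>16: break
    z=.1465-.0012*i; move_l(np.r_[B[:2],z],feed=.01,until_force=8);sleep(.3);print(z,f(),sense()['position'])
sleep(1.6);s=sense();print('final',s['wrist_force'],s['time_s'])
q,_=camera("wrist");u,v=wpix(B+[.005,.056,.121],s).astype(int)
c=cv2.resize(q[v-50:v+50,u-80:u+80,::-1],(480,300),interpolation=cv2.INTER_CUBIC)
cv2.imwrite("pics/w9.png",np.vstack([cv2.imread("pics/w8.png")[300:],c]))
E
```

```text
dn False
gap 0.04041036694082192 [-0.76503835  0.52614788  5.75779206]
[-0.03  0.01  0.04  0.   -0.02  0.   -0.13]
yaw -0.046819453547496066 [ 0.43639936 -0.10146771  0.11119278] [-0.06546575 -0.36009687 -0.01866471]
hit True
F 8.892455526906359 [0.45474461 0.07101212 0.14791028] 40.7
320 155
0.1465 7.697643374841201 [0.45485889 0.07096747 0.14792791]
0.14529999999999998 6.146832080247948 [0.45482793 0.07096978 0.14792094]
0.14409999999999998 5.937688469049569 [0.45480216 0.07100244 0.14792492]
0.1429 5.287172044461939 [0.45480808 0.07100305 0.14795795]
final [-0.59617479 -0.70621638  6.07228804] 44.4333
```

View pics/w9.png

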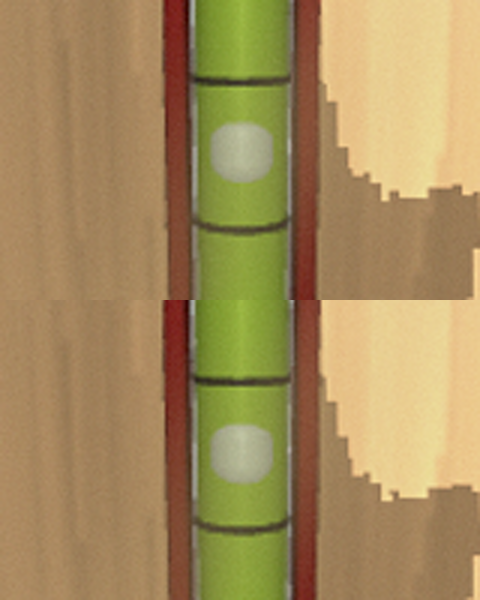

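The bubble is centred (152 against 154), but the held force has relaxed to about 6 N. I'll raise it in small position steps.

```bash
python3 - <<'E'
from h import *
z=.1478
while sense()['wrist_force'][2]<15 and z>.1425:
    z-=.0004;move_l(np.r_[B[0],.071,z],feed=.01);sleep(.2);print(round(z,4),sense()['wrist_force'][2])
sleep(1.5);s=sense();print(s['wrist_force'],s['position'],s['time_s'])
q,_=camera("wrist");u,v=wpix(B+[.005,.056,.121],s).astype(int)
cv2.imwrite("pics/w10.png",cv2.resize(q[v-50:v+50,u-80:u+80,::-1],(480,300),interpolation=cv2.INTER_CUBIC))
E
```

```text
0.1474 8.776812843132031
0.147 12.131338643643419
0.1466 14.273616142116165
0.1462 17.623555837165753
[-4.65036061 -1.64938052 18.55289082] [0.45513754 0.0707969  0.14765596] 47.7833
```

View pics/w10.png

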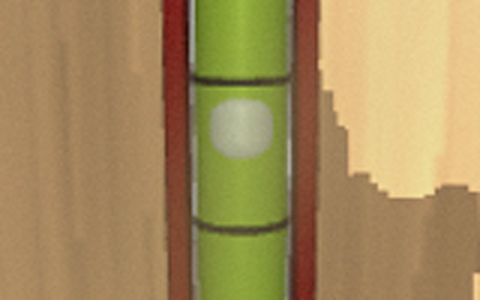

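At a firm 18 N the bubble is at row 128, 4.2 mm towards the legs, so the earlier press had not fully settled the feet. I'll trim by 0.24 rad more and press firmly again.

```bash
python3 - <<'E'
from h import *
move_l(B+[0,0,.175],feed=.2)
turn(.24,0.1)
command_gripper(0,30);movep(B+[0,0,.165],down(-.091));f0=sense()['wrist_force'][2]
print('hit',move_l(B+[0,0,.135],feed=.03,until_force=14));z=.1478
while sense()['wrist_force'][2]-f0<17 and z>.1435:
    z-=.0005;move_l(np.r_[B[:2],z],feed=.01);sleep(.15)
print(z,f0);sleep(1.8);s=sense();print(s['wrist_force'],s['position'],s['time_s'])
q,_=camera("wrist");u,v=wpix(B+[.005,.056,.121],s).astype(int)
cv2.imwrite("pics/w11.png",cv2.resize(q[v-50:v+50,u-80:u+80,::-1],(480,300),interpolation=cv2.INTER_CUBIC))
E
```

```text
dn False
gap 0.04108482882581591 [-0.64816099  0.893036    6.5224512 ]
[-0.05  0.01  0.06  0.   -0.03  0.01 -0.21]
yaw -0.1367686286445432 [ 0.43663131 -0.10150381  0.111301  ] [-0.08873029 -0.5831675  -0.04808334]
hit True
0.14629999999999999 0.024426053046761726
[-4.98298775 -2.72014901 18.23839056] [0.45509511 0.07085367 0.14783364] 56.9167
```

View pics/w11.png

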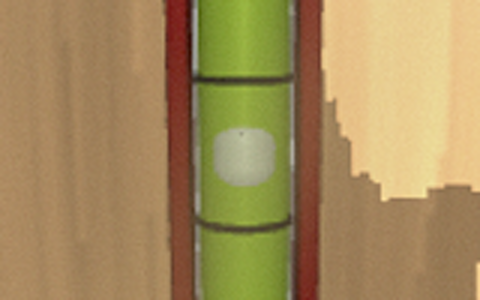

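The bubble is at row 156 with the lines at 79 and 225, so it is 0.6 mm from centre at 18 N. I'll confirm numerically that it is steady, then hand in.

```bash
python3 - <<'E'
from h import *
sleep(.5);s=sense();q,_=camera("wrist");u,v=wpix(B+[.005,.056,.121],s).astype(int)
c=cv2.resize(q[v-50:v+50,u-80:u+80],(480,300),interpolation=cv2.INTER_CUBIC)
h=cv2.cvtColor(c,cv2.COLOR_RGB2HSV);m=np.zeros(h.shape[:2]);m[85:218,212:278]=h[85:218,212:278,1]<90
r=np.nonzero(m)[0].mean();mm=(r-152)/146*23.6;print(r,mm,s['wrist_force'],s['time_s'])
if abs(mm)<2.2 and 8<s['wrist_force'][2]<28: print(finish_job())
E
```

```text
155.94668820678513 0.6379578197269108 [-5.04885948 -3.49719476 19.01032882] 57.4667
the job is handed in; nothing more can be done
None
```

The job is handed in at about 57 s: the scoop and tea light are in their trays, and the knob is turned and let go. The gripper is pressing the level on the shelf at about 19 N, and the bubble is steady 0.6 mm from centre.

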